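Load the fossil cast and index the slide one hole towards the lamp

ROBOT

A 6-joint arm with a two-finger parallel gripper is mounted at the origin on the work surface. World frame = base frame: x ahead of the robot, y to its left, z up, the work surface at z = 0. Lengths are in m, angles in rad, forces in N, time in s.
With the tool pointing down it reaches from about 0.325 to 0.9 m from the base axis. Payload 3.5 kg.
Tool frame: the origin (TCP) lies on the mounting face of the last link; the fingertips stand 173 mm ahead of it and the grasp point (between the pads) lies 155 mm ahead of it; z points along the fingers, y is the line along which they close (so a half turn about z gives the same grasp; the last joint's range is limited). The gripper opens to 85 mm and grips with 20 to 120 N. Pads are 22 mm wide; open, the fingers measure 114 mm over their backs; the gripper's body (76 mm by 85 mm) begins 54 mm behind the grasp point. The pads swing forward as they close: fully open they stand 13 mm farther back than shut.
Start: joints at [-1.294, 0.276, -0.026, 1.268, 0, 1.467], TCP at [0.232, -0.58, 0.405] pointing down, gripper open.
Joint ranges: [-3.12, 3.12], [-0.85, 1.88], [-1.08, 1.24], [-1.95, 2.15], [-1.57, 1.53], [-3.14, 3.14]. Speed limits (rad/s): [2.57, 2.57, 3.14, 3.14, 3.14, 3.14].

INTERFACE

Orientations are given as a unit quaternion [x, y, z, w].
In Python, from rig import arm gives the robot as it stands.
- The arm moves only by the tool arm_command, never from a script. Its argument "motion" is a list of rows, each a list of 7 numbers: the shift along the tool's x, y, z in cm, then the turn, a rotation vector about the tool's x, y, z in rad, then the opening, from 0 (shut) to 1 (fully open). In form: [[x, y, z, ax, ay, az, grip], ...]. A call has 1 to 20 rows; each row shifts and turns the commanded pose from where the row before left it, along the tool's axes as they then stand; what a row does not reach is not made up. A row lasts 1/10 s, in which the tool goes at most 50 mm and 8.59 degrees, less where a joint would pass 70% of its speed; a pose out of reach is approached as far as the arm can. A call is refused whole if a number of a shift passes 5 or a number of a turn 0.15, either way. A call with a gripper value outside its range is refused whole. The fingers move at their own pace and stop on an object; "squeeze" is the grip in N (left out, the last holds). Time passes only in rows, so rows that do not move let the fingers close. It gives the time, the measured TCP pose, the force, the opening and the grip force at its end, in the units of the state.
- arm.get_obs(): the state, without advancing time (a new reading comes with each control period).
- arm.get_image(name): name is "scene" or "top" or "wrist"; returns a dict with "pixels" (400x640x3 uint8, blue, green, red), "z_map" (400x640 float32, m along the optical axis (not along the pixel's ray), 0 where there is no reading), "fx", "fy", "cx", "cy" (pixels), "origin" and "rotation" of the camera in the world; the wrist camera has in their place "T_tool_cam" (4x4, takes a point from camera to tool coordinates, whose origin is the TCP and whose axes are the flange's). Camera axes: x right, y down, z forward; pixel columns grow to the right and rows downward; lengths in m; the calibration is good to about 2 mm. A picture is of the moment at which its call begins: read the wrist's pose just before it.
- arm.finish_job(): hands the job in; it is judged then, once.
The state is a dict: "t": time; "q": joint angles; "joint_velocities": joint speeds; "effort": joint torques, N m; "ee_pos": TCP position; "ee_rot": TCP orientation; "ft_force": force on the tool from outside, world axes, zero at the start; "torque": the same for the moment, N m; "opening": finger opening in m; "finger_force": force on a finger pad.
Only numpy, scipy, OpenCV 4.12 (cv2) and the standard library are available. Lean on these libraries where they do the work, as an engineer would, in place of code of your own. Each camera call takes 0.05 s, during which the arm holds its last target. There are 200 camera calls.

TASK

Lift the fossil cast out of the green mould and set it flat, spiral side up, in the yellow-rimmed nest on the carriage, and let it go. Then pull up the red lock plunger, slide the carriage to the next hole towards the lamp, and let the pin drop fully home in that hole. Finish while still holding the red knob with the pin engaged (keep hold of it, do not let go at the end); leave the jar, tray, magnifier and marker where they are.

Things in the scene. Friction and masses are not known exactly. Their poses are not given: they have to be found in the camera images.
- cast: cream-coloured round fossil cast with a spiral on top, 42 mm across (39 mm at the foot, widening over the lowest 8 mm), 26 mm tall, about 50 g; the spiral's bumps stand up to 3 mm higher. Origin: centre of its underside, z up through the spiral. It starts in the mould with its lowest 8 mm in the cavity, the upper 18 mm standing free.
- mould: green open casting mould, fixed, 92 x 92 x 20 mm block with one round cavity, 45 mm across and 8 mm deep, in the middle of its top. Origin: centre of its underside, on the table.
- base: blue base plate of the indexing slide, fixed, 150 mm (its x) by 326 mm (its y) by 12 mm thick; origin: centre of its underside, on the table. The carriage slides along its y axis. A steel index bar with its top 24 mm above the table runs along y at x = +45 mm, far from the robot, with three holes at y = -35, 0 and +35 mm; the pin starts in the middle one.
- nest (a point): yellow-rimmed square nest on the carriage, 56 mm square inside, rim 4 mm thick and 6 mm high, open upward; this point: centre of its floor, which lies 34 mm above the table. It lies 36 mm from the base's centre line on the robot's side, moves with the carriage, and its x and y axes are parallel to the base's. The knob's axis is 81 mm from the nest's centre along its +x.
- plunger: red round knob of the lock plunger on the carriage, upright cylinder 26 mm across and 24 mm tall, at x = +45 mm of the base; body origin: centre of the knob's underside, z up. With the pin fully home in a hole it is 57 mm above the table, 23 mm above the carriage's plate (a dark collar 20 mm wide stands under it, 18 mm high). Grip its side from above and pull straight up.
- pin_tip (a point): round lower end of the steel plunger pin, 43 mm below the knob's underside, hidden under the carriage. The pin is home 14 mm above the table, clears the index bar 10 mm higher, top stop 16 mm higher; let go between holes it rests on the bar, knob about 10 mm high. A spring pushes it down with about 4.5 N when home, 7.5 N at the top stop.
- carriage (a joint): position of the carriage along the base's +y axis in m: 0 = middle hole, -0.035 and +0.035 = the two other holes, free travel -0.058 to +0.058 when the pin is out (about 1 N of friction). The 8 mm round-ended pin has about 1 mm of play each way in a hole and centres itself when it is let down up to about 2 mm off.
- lamp: lamp fixed on one end of the base plate, black puck 50 mm across with a pale yellow dome, 51 mm tall; origin: centre of its underside, 12 mm above the table, at y = +135 or -135 mm of the base: it can stand at either end, and the carriage must go towards it.
- jar: small amber specimen jar with a brass lid, 48 mm across, 58 mm tall, loose, on the end of the base plate opposite the lamp; origin: centre of its underside. To be left alone.
- tray: white sorting tray with four compartments, 90 x 90 x 30 mm, loose on the table; origin: centre of its underside. To be left alone.
- magnifier: black hand magnifier lying flat, lens ring about 66 mm across, handle 75 mm long towards its -x, 10 mm thick, loose; origin: under the lens centre. To be left alone.
- marker: white marker pen with a black cap lying along its x axis, 127 mm long, 15 mm thick, loose; origin: on the table under its middle. To be left alone.
Mind the look-alikes: they are no part of the job. What is shaped like the cast but orange is not meant.

How it is judged:
By the outcome, as a careful person would: the job done as asked, in the order asked, and still so for the second after the job is handed in, while the arm keeps its last pose, push and grip.
It also fails if it takes over 48 s, if anything falls off the work surface, if the arm or the gripper's body presses on something with over 40 N, if the wrist force passes 120 N, or if a joint passes its speed limit or range.

## Working session

There is one attempt and no reset: what is moved stays moved. The work goes in short steps, Python scripts to look and compute and a tool call to move; the robot and the scene stay as the last step left them, time stands still between calls to the robot, and variables do not carry over. Pictures are saved under pics/ and viewed, at most 10 in all, crops included, and the job is handed in when it is done.

Besides the shell and the picture viewer there is one more tool, called by a JSON object that holds its "fn" and its "kwargs", one argument or row to a line. arm_command: Moves the arm, as the interface text tells. Its arguments: {"type":"object","properties":{"motion":{"type":"array"},"squeeze":{"type":"number"}},"required":["motion"]}

```bash
mkdir -p pics; cat > h.py <<'E'
from rig import arm
import numpy as np, cv2
from scipy.spatial.transform import Rotation as R
def snap(name,fn=None):
    o=arm.get_obs(); im=arm.get_image(name)
    if name=="wrist":
        T=np.eye(4);T[:3,:3]=R.from_quat(o["ee_rot"]).as_matrix();T[:3,3]=o["ee_pos"]
        T=T@np.array(im["T_tool_cam"])
    else:
        T=np.eye(4);r=np.array(im["rotation"]);T[:3,:3]=r if r.shape==(3,3) else R.from_quat(r).as_matrix();T[:3,3]=im["origin"]
    z=im["z_map"];v,u=np.indices(z.shape)
    P=np.stack([(u-im["cx"])*z/im["fx"],(v-im["cy"])*z/im["fy"],z],-1)@T[:3,:3].T+T[:3,3]
    P[z==0]=np.nan
    if fn: cv2.imwrite("pics/"+fn,im["pixels"]); np.save("pics/"+fn+".npy",P)
    return im["pixels"],P,o
E
python3 - <<'E'
from h import *
for n in("top","scene"): snap(n,n+"1.png")
o=arm.get_obs();print(o["t"],o["ee_pos"],o["ee_rot"],o["opening"])
E
```

```text
0.1 [ 0.23159277 -0.58012156  0.4036887 ] [ 9.82024367e-01  1.88751570e-01 -8.30530237e-05 -9.90580308e-04] 0.0855408679170909
```

View pics/top1.png

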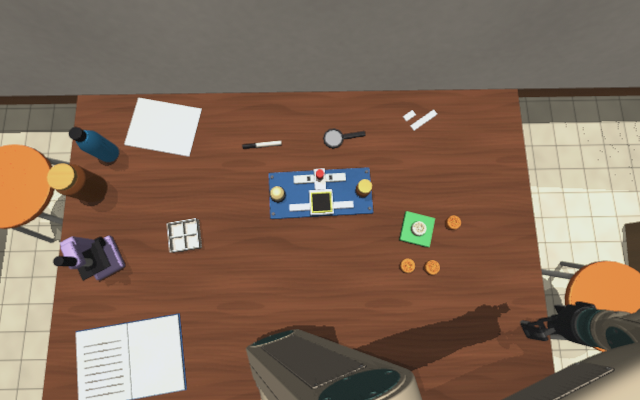

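View pics/scene1.png

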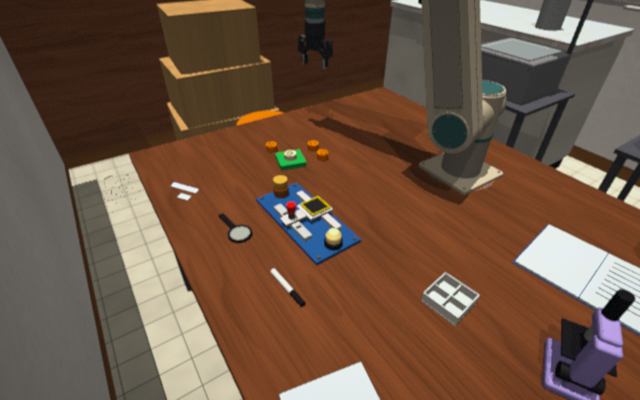

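The top view shows the lamp at (277,193), jar (364,187), knob (320,174), nest (321,202) and the cast in the mould at (419,228). There are orange decoys around the mould.

```bash
python3 - <<'E'
from h import *
P=np.load("pics/top1.png.npy");im=cv2.imread("pics/top1.png");hsv=cv2.cvtColor(im,cv2.COLOR_BGR2HSV)
for n,u,v in[("lamp",277,193),("jar",364,187),("knob",320,174),("nest",321,202),("cast",419,228),("mouldcorner",404,238),("o",454,222),("o",408,266),("o",432,268)]:print(n,P[v,u].round(4))
def box(m,n):
    m=m.astype(np.uint8);k,l,s,c=cv2.connectedComponentsWithStats(m);i=1+s[1:,4].argmax();m=l==i
    q=P[m];q=q[~np.isnan(q[:,0])];r=cv2.minAreaRect((q[:,:2]*1000).astype(np.float32));print(n,r,np.median(q,0).round(4),c[i],len(q))
H,S,V=[hsv[...,i].astype(int) for i in range(3)]
box((H>45)&(H<80)&(S>120)&(V>80),"green")
box((H>98)&(H<125)&(S>120)&(np.indices(H.shape)[1]>200)&(np.indices(H.shape)[1]<400)&(np.indices(H.shape)[0]<250),"blue")
box(((H<6)|(H>174))&(S>180)&(V>120),"red")
sub=np.zeros(H.shape,bool);sub[185:220,305:338]=1
box((H>22)&(H<35)&(S>120)&(V>100)&sub,"yellow")
c=np.zeros(H.shape,bool);c[215:242,405:432]=1
box(c&(S<110)&(V>110),"cast")
big=np.hstack([cv2.resize(im[155:230,260:380],None,fx=4,fy=4,interpolation=cv2.INTER_CUBIC),cv2.resize(im[200:275,390:465],None,fx=4,fy=4,interpolation=cv2.INTER_CUBIC)]);cv2.imwrite("pics/crop1.png",big)
E
```

```text
lamp [0.584  0.0614 0.0608]
jar [ 0.5962 -0.203   0.0702]
knob [ 0.6347 -0.0702  0.0862]
nest [ 0.5591 -0.0726  0.0341]
cast [ 0.4727 -0.3707  0.0364]
mouldcorner [ 0.4444 -0.3269  0.0201]
o [ 0.4904 -0.4826  0.0287]
o [ 0.359  -0.3317  0.028 ]
o [ 0.3518 -0.4025  0.0319]
green ((472.8439025878906, -369.1183776855469), (89.79655456542969, 89.55909729003906), 74.98358917236328) [ 0.469  -0.3631  0.0203] [416.21339564 229.24299065] 638
blue ((590.8534545898438, 20.436859130859375), (147.97280883789062, 140.6494598388672), 2.209012269973755) [0.5907 0.0283 0.0125] [289.50269024 194.50115296] 1293Traceback (most recent call last):
  File "<stdin>", line 10, in <module>
  File "<stdin>", line 5, in box
ValueError: attempt to get argmax of an empty sequence
```

{"fn": "arm_command", "kwargs": {
  "motion": [
    [0, 0, 0, 0, 0, 0.113, 1],
    [0, 0, 0, 0, 0, 0.113, 1],
    [0, 0, 0, 0, 0, 0.113, 1],
    [2, -1.7, 0.6, 0, 0, 0, 1],
    [2.1, -1.7, 0.6, 0, 0, 0, 1],
    [2.1, -1.7, 0.6, 0, 0, 0, 1],
    [2.1, -1.7, 0.6, 0, 0, 0, 1],
    [2.1, -1.7, 0.6, 0, 0, 0, 1],
    [2.1, -1.7, 0.6, 0, 0, 0, 1],
    [2.1, -1.7, 0.6, 0, 0, 0, 1],
    [2.1, -1.7, 0.6, 0, 0, 0, 1],
    [2.1, -1.7, 0.6, 0, 0, 0, 1],
    [2.1, -1.6, 0.6, 0, 0, 0, 1],
    [2.1, -1.6, 0.6, 0, 0, 0, 1],
    [2, -1.6, 0.6, 0, 0, 0, 1],
    [0, 0, 0, 0, 0, 0, 1],
    [0, 0, 0, 0, 0, 0, 1]
  ],
  "squeeze": 30
}}

```text
t: 1.8
ee_pos: [0.4733, -0.369, 0.3321]
ee_rot: [1.0, 0.021, -0.001, -0.0]
ft_force: [-0.5, 0.2, 0.4]
opening: 0.0854
finger_force: 0.0
```

```bash
python3 - <<'E'
from h import *
px,P,o=snap("wrist","w1.png")
print(o["t"],o["ee_pos"],R.from_quat(o["ee_rot"]).as_matrix().round(3),o["ft_force"])
hsv=cv2.cvtColor(px,cv2.COLOR_BGR2HSV);H,S,V=[hsv[...,i].astype(int) for i in range(3)]
d=np.hypot(P[...,0]-.473,P[...,1]+.369)
m=(P[...,2]>.028)&(P[...,2]<.045)&(d<.04)
print("cast",m.sum(),cv2.minEnclosingCircle((P[m][:,:2]*1000).astype(np.float32)),P[m].mean(0),np.percentile(P[m][:,2],[5,50,99]))
m=(H>45)&(H<80)&(S>120)&(V>60)&(d<.08)
print(cv2.minAreaRect((P[m][:,:2]*1000).astype(np.float32)))
E
```

```text
1.8 [ 0.47331524 -0.36895395  0.33206913] [[ 0.999  0.042 -0.001]
 [ 0.042 -0.999  0.001]
 [-0.001 -0.001 -1.   ]] [-0.456745    0.16263118  0.40896224]
cast 1364 ((472.00872802734375, -368.38592529296875), 20.885950088500977) [ 0.47327263 -0.36835953  0.03834934] [0.03635024 0.03850953 0.04124451]
((459.2065734863281, -386.481689453125), (86.4430923461914, 27.086503982543945), 29.351640701293945)
```

View pics/w1.png

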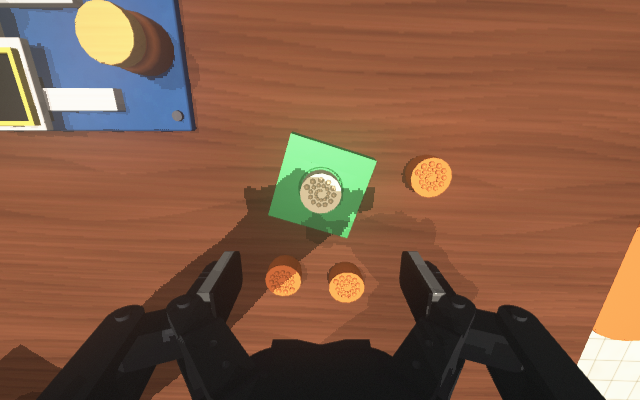

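The cast is at (320,192) in the wrist view, within 1 mm of the tool axis, and its height of 38 mm is as expected. I'll descend and grip.

{"fn": "arm_command", "kwargs": {
  "motion": [
    [0, 0, 2, 0, 0, 0, 1],
    [0, 0, 2.5, 0, 0, 0, 1],
    [0, 0, 2.5, 0, 0, 0, 0.8],
    [0, 0, 2.5, 0, 0, 0, 0.8],
    [0, 0, 2, 0, 0, 0, 0.8],
    [0, 0, 1.3, 0, 0, 0, 0.8],
    [0, 0, 0.8, 0, 0, 0, 0.8],
    [0, 0, 0, 0, 0, 0, 0.6],
    [0, 0, 0, 0, 0, 0, 0.3],
    [0, 0, 0, 0, 0, 0, 0],
    [0, 0, 0, 0, 0, 0, 0],
    [0, 0, 0, 0, 0, 0, 0],
    [0, 0, 0, 0, 0, 0, 0],
    [0, 0, 0, 0, 0, 0, 0]
  ],
  "squeeze": 30
}}

```text
t: 3.25
ee_pos: [0.4737, -0.3698, 0.1976]
ee_rot: [1.0, 0.02, 0.001, 0.001]
ft_force: [-1.2, 0.2, 6.0]
opening: 0.0404
finger_force: 30.9
```

{"fn": "arm_command", "kwargs": {
  "motion": [
    [0, 0, -0.5, 0, 0, 0, 0],
    [0, 0, -1.5, 0, 0, 0, 0],
    [0, 0, -2.5, 0, 0, 0, 0],
    [0, 0, -2.5, 0, 0, 0, 0],
    [0, 0, -2.5, 0, 0, 0, 0],
    [0, 0, -2, 0, 0, 0, 0],
    [0.5, -1.4, -0.5, 0, 0, 0, 0],
    [0.9, -2.8, 0, 0, 0, 0, 0],
    [1, -3, 0, 0, 0, 0, 0],
    [1, -3, 0, 0, 0, 0, 0],
    [1, -3, 0, 0, 0, 0, 0],
    [1, -3, 0, 0, 0, 0, 0],
    [1, -3, 0, 0, 0, 0, 0],
    [1, -3, 0, 0, 0, 0, 0],
    [1, -3, 0, 0, 0, 0, 0],
    [0.9, -2.5, 0, 0, 0, 0, 0],
    [0.5, -1.7, 0, 0, 0, 0, 0],
    [0, 0, 0, 0, 0, 0, 0],
    [0, 0, 0, 0, 0, 0, 0]
  ]
}}

```text
t: 5.15
ee_pos: [0.5587, -0.0708, 0.3161]
ee_rot: [1.0, 0.021, -0.001, -0.0]
ft_force: [-0.6, -0.2, -1.0]
opening: 0.0405
finger_force: 30.5
```

```bash
python3 - <<'E'
from h import *
px,P,o=snap("wrist","w2.png")
print(o["t"],o["ee_pos"],R.from_quat(o["ee_rot"]).as_matrix().round(3),o["ft_force"],o["opening"])
hsv=cv2.cvtColor(px,cv2.COLOR_BGR2HSV);H,S,V=[hsv[...,i].astype(int) for i in range(3)]
d=np.hypot(P[...,0]-.559,P[...,1]+.072)
m=(H>22)&(H<35)&(S>120)&(V>80)&(d<.06)&(P[...,2]>.03)&(P[...,2]<.05)
print("nest",m.sum(),cv2.minAreaRect((P[m][:,:2]*1000).astype(np.float32)),np.median(P[m][:,2]))
m=((H<8)|(H>172))&(S>150)&(V>60)&(P[...,2]>.076)&(P[...,2]<.1)
print("knob",m.sum(),cv2.minEnclosingCircle((P[m][:,:2]*1000).astype(np.float32)),np.median(P[m],0))
E
```

```text
5.15 [ 0.55866052 -0.07080328  0.31611276] [[ 0.999  0.042 -0.002]
 [ 0.042 -0.999  0.   ]
 [-0.002 -0.    -1.   ]] [-0.63872044 -0.2092749  -1.04953451] 0.040509307511194276
nest 64 ((550.2520751953125, -70.39266967773438), (71.57433319091797, 34.0727653503418), 79.21074676513672) 0.04018120775995744
knob 0 ((0.0, 0.0), 0.0) [nan nan nan]
  return _methods._mean(a, axis=axis, dtype=dtype,
  ret = um.true_divide(
```

View pics/w2.png

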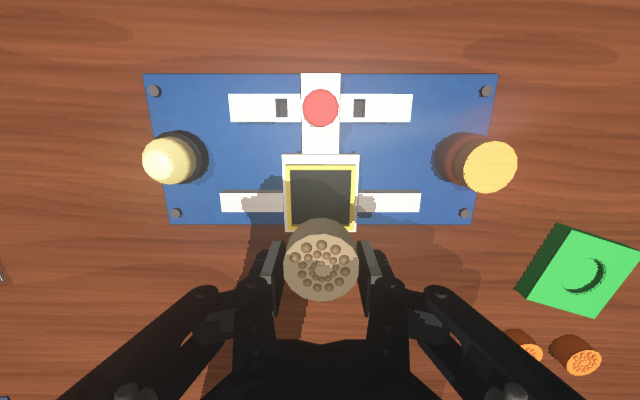

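Wrist view: the cast is upright in the gripper at (321,268) and the mould is empty. The nest's rim runs from about (286,165) to (355,165), the knob is at (320,108), and the base edges are parallel to the image axes.

```bash
python3 - <<'E'
from h import *
P=np.load("pics/w2.png.npy");px=cv2.imread("pics/w2.png")
for n,u,v in[("knob",320,108),("floor",320,195),("jar",490,167),("lamp",170,160),("cornL",146,74),("cornR",497,74),("plateFrontL",282,156),("plateFrontR",358,156),("castTop",321,268)]:print(n,P[v,u].round(4))
B,G,Rr=[px[...,i].astype(int) for i in range(3)]
m=np.zeros(B.shape,bool);m[80:135,295:345]=1
m&=(Rr-G>60)&(P[...,2]>.07)
print("knob",m.sum(),cv2.minEnclosingCircle((P[m][:,:2]*1000).astype(np.float32)),np.median(P[m],0))
m=np.zeros(B.shape,bool);m[155:230,275:365]=1
y=m&(Rr-B>40)&(G-B>30)&(P[...,2]>.036)&(P[...,2]<.044)
print("rim",y.sum(),(P[y].min(0)*1000).round(1),(P[y].max(0)*1000).round(1))
f=m&(P[...,2]>.03)&(P[...,2]<.0365)&(Rr<110)
print("floor",f.sum(),(np.percentile(P[f],[.5,99.5],axis=0)*1000).round(1))
hsv=cv2.cvtColor(px,cv2.COLOR_BGR2HSV);b=(hsv[...,0]>98)&(hsv[...,0]<125)&(hsv[...,1]>110)&(P[...,2]<.016)&(P[...,2]>.008)
print("base",cv2.minAreaRect((P[b][:,:2]*1000).astype(np.float32)))
print([px[v,u] for u,v in((320,166),(289,190),(353,190),(320,200))])
E
```

```text
knob [ 0.6383 -0.0669  0.0824]
floor [ 0.5597 -0.0701  0.0359]
jar [ 0.5996 -0.2035  0.07  ]
lamp [0.5923 0.0549 0.0598]
cornL [0.6607 0.0929 0.0111]
cornR [ 0.6741 -0.2253  0.0135]
plateFrontL [ 0.5954 -0.0342  0.0363]
plateFrontR [ 0.5981 -0.1032  0.0345]
castTop [ 0.5573 -0.0709  0.1571]
knob 1033 ((638.6150512695312, -66.86396026611328), 12.649749755859375) [ 0.63875159 -0.06694666  0.08117428]
rim 958 [ 524.6 -103.5   36.1] [590.9 -37.2  42.5]
floor 2937 [[530.2 -98.4  32.8]
 [583.2 -42.4  36.1]]
base ((593.8209228515625, -68.5556640625), (147.68446350097656, 324.5623779296875), 2.461904525756836)
[array([158, 253, 253], dtype=uint8), array([ 99, 174, 202], dtype=uint8), array([148, 252, 253], dtype=uint8), array([68, 78, 79], dtype=uint8)]
```

All three estimates agree: nest centre (0.558, -0.070), yaw 2.46°, and the cast is directly above it. I'll lower it.

{"fn": "arm_command", "kwargs": {
  "motion": [
    [0, 0, 1, 0, 0, 0, 0],
    [0, 0, 2, 0, 0, 0, 0],
    [0, 0, 2, 0, 0, 0, 0],
    [0, 0, 2, 0, 0, 0, 0],
    [0, 0, 1.2, 0, 0, 0, 0],
    [0, 0, 0.6, 0, 0, 0, 0],
    [0, 0, 0.4, 0, 0, 0, 0],
    [0, 0, 0.2, 0, 0, 0, 0],
    [0, 0, 0.15, 0, 0, 0, 0],
    [0, 0, 0, 0, 0, 0, 0],
    [0, 0, 0, 0, 0, 0, 0],
    [0, 0, 0, 0, 0, 0, 0]
  ]
}}

```text
t: 6.4
ee_pos: [0.5595, -0.0717, 0.2217]
ee_rot: [1.0, 0.02, 0.0, 0.0]
ft_force: [-0.0, 0.8, -0.4]
opening: 0.0405
finger_force: 30.5
```

{"fn": "arm_command", "kwargs": {
  "motion": [
    [0, 0, 0.1, 0, 0, 0, 0],
    [0, 0, 0.1, 0, 0, 0, 0],
    [0, 0, 0, 0, 0, 0, 0],
    [0, 0, 0, 0, 0, 0, 0]
  ]
}}

```text
t: 6.8
ee_pos: [0.5594, -0.0717, 0.2197]
ee_rot: [1.0, 0.02, 0.0, 0.0]
ft_force: [-2.1, 0.3, 4.3]
opening: 0.0401
finger_force: 30.9
```

Contact at the expected height (4 N). I'll release and rise, then go above the knob.

{"fn": "arm_command", "kwargs": {
  "motion": [
    [0, 0, 0, 0, 0, 0, 0.52],
    [0, 0, 0, 0, 0, 0, 0.56],
    [0, 0, 0, 0, 0, 0, 0.62],
    [0, 0, 0, 0, 0, 0, 0.7],
    [0, 0, 0, 0, 0, 0, 0.75],
    [0, 0, 0, 0, 0, 0, 0.75],
    [0, 0, -0.5, 0, 0, 0, 0.75],
    [0, 0, -1.5, 0, 0, 0, 0.75],
    [0, 0, -2.5, 0, 0, 0, 0.75],
    [0, 0, -2.5, 0, 0, 0, 0.75],
    [0, 0, -2, 0, 0, 0, 0.75],
    [1, -0.1, -1, 0, 0, 0, 0.75],
    [2, -0.1, 0, 0, 0, 0, 0.75],
    [2, 0, 0, 0, 0, 0, 0.75],
    [2, 0, 0, 0, 0, 0, 0.75],
    [1, 0, 0, 0, 0, 0, 0.75],
    [0, 0, 0, 0, 0, 0, 0.75],
    [0, 0, 0, 0, 0, 0, 0.75]
  ]
}}

```text
t: 8.6
ee_pos: [0.6385, -0.0664, 0.319]
ee_rot: [1.0, 0.02, -0.001, -0.0]
ft_force: [-0.7, -0.1, -0.3]
opening: 0.0639
finger_force: 0.0
```

```bash
python3 - <<'E'
from h import *
px,P,o=snap("wrist","w3.png")
print(o["t"],o["ee_pos"],R.from_quat(o["ee_rot"]).as_matrix().round(3),o["ft_force"],o["opening"])
B,G,Rr=[px[...,i].astype(int) for i in range(3)]
m=(Rr-G>60)&(P[...,2]>.075)&(P[...,2]<.09)&(np.hypot(P[...,0]-.6387,P[...,1]+.067)<.03)
if m.sum():print("knob",m.sum(),cv2.minEnclosingCircle((P[m][:,:2]*1000).astype(np.float32)),np.median(P[m],0))
T,Q,_=snap("top","t2.png")
s,S_,_=snap("scene","s2.png")
for X in(Q,S_):
    m=(np.hypot(X[...,0]-.558,X[...,1]+.0705)<.024)&(X[...,2]>.05)&(X[...,2]<.07)
    print("cast",m.sum(),X[m].mean(0),np.percentile(X[m][:,2],[5,50,99]) if m.sum() else 0)
a=cv2.resize(T[155:230,265:345],(640,600),interpolation=cv2.INTER_CUBIC)
b=cv2.resize(s[170:270,250:370],(480,400),interpolation=cv2.INTER_CUBIC)
w=cv2.resize(px,(400,250));out=np.zeros((600,800,3),np.uint8);out[:400,:400]=a[::1][:400,:400] if 0 else cv2.resize(a,(400,400));out[:400,400:]=cv2.resize(b,(400,400));out[350:,:400]=w
cv2.imwrite("pics/m2.png",out)
E
```

```text
8.6 [ 0.63851718 -0.06636622  0.31903794] [[ 0.999  0.041 -0.001]
 [ 0.041 -0.999  0.   ]
 [-0.001 -0.    -1.   ]] [-0.65971429 -0.10354201 -0.32292083] 0.06388436218835059
knob 698 ((638.629638671875, -67.0351333618164), 12.795573234558105) [ 0.63921607 -0.06682213  0.08126666]
cast 0 [nan nan nan] 0
cast 136 [ 0.56079053 -0.06853807  0.05829652] [0.05170228 0.05886045 0.06246812]<stdin>:11: RuntimeWarning: Mean of empty slice.
  ret = um.true_divide(
```

View pics/m2.png

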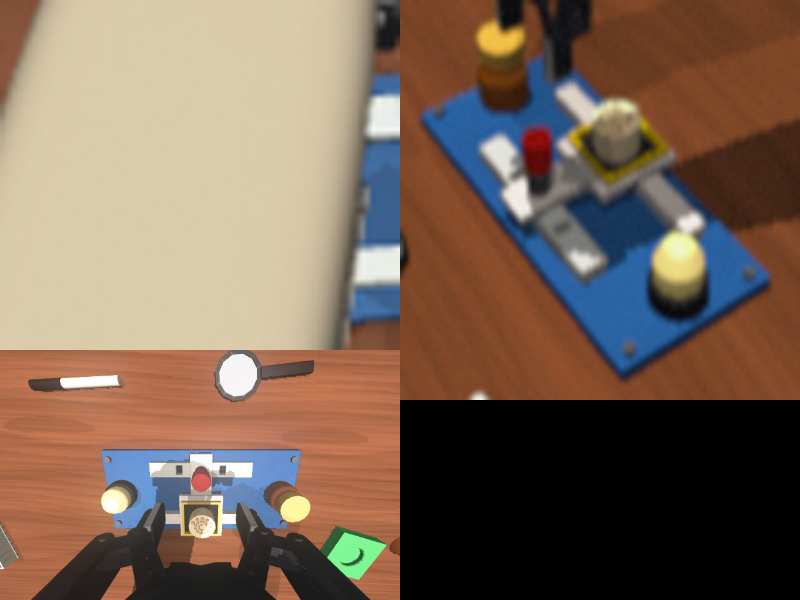

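The scene view shows the cast sitting upright in the middle of the nest. The knob is at (0.6386, -0.067), top at 81 mm, directly under the tool. I'll descend and grip the knob.

{"fn": "arm_command", "kwargs": {
  "motion": [
    [0, 0, 1, 0, 0, 0, 0.75],
    [0, 0, 2, 0, 0, 0, 0.75],
    [0, 0.05, 2, 0, 0, 0, 0.75],
    [0, 0, 1.7, 0, 0, 0, 0.75],
    [0, 0, 1.2, 0, 0, 0, 0.75],
    [0, 0, 0.8, 0, 0, 0, 0.75],
    [0, 0, 0, 0, 0, 0, 0.5],
    [0, 0, 0, 0, 0, 0, 0.3],
    [0, 0, 0, 0, 0, 0, 0],
    [0, 0, 0, 0, 0, 0, 0],
    [0, 0, 0, 0, 0, 0, 0],
    [0, 0, 0, 0, 0, 0, 0],
    [0, 0, 0, 0, 0, 0, 0]
  ],
  "squeeze": 50
}}

```text
t: 10.05
ee_pos: [0.6396, -0.067, 0.2334]
ee_rot: [1.0, 0.02, 0.001, 0.0]
ft_force: [-1.6, 1.0, 6.1]
opening: 0.024
finger_force: 49.3
```

{"fn": "arm_command", "kwargs": {
  "motion": [
    [0, 0, -0.3, 0, 0, 0, 0],
    [0, 0, -0.5, 0, 0, 0, 0],
    [0, 0, -0.5, 0, 0, 0, 0],
    [0, 0, 0, 0, 0, 0, 0],
    [0, 0, 0, 0, 0, 0, 0],
    [0, 0, 0, 0, 0, 0, 0]
  ]
}}

```text
t: 10.65
ee_pos: [0.6396, -0.067, 0.2447]
ee_rot: [1.0, 0.02, 0.001, 0.0]
ft_force: [6.5, -0.2, -7.1]
opening: 0.0242
finger_force: 49.4
```

```bash
python3 - <<'E'
from h import *
px,P,o=snap("scene","s3.png")
print(o["t"],o["ee_pos"],o["ft_force"],o["opening"])
cv2.imwrite("pics/s3c.png",cv2.resize(px[170:270,250:370],(720,600),interpolation=cv2.INTER_CUBIC))
hsv=cv2.cvtColor(px,cv2.COLOR_BGR2HSV)
m=((hsv[...,0]<6)|(hsv[...,0]>174))&(hsv[...,1]>180)&(np.hypot(P[...,0]-.6387,P[...,1]+.067)<.03)
print(m.sum(),np.percentile(P[m][:,2],[2,50,98]),P[m].mean(0))
E
```

```text
10.65 [ 0.63956518 -0.06701506  0.24469958] [ 6.45354594 -0.15748121 -7.12496346] 0.02422968858749781
23 [0.07792378 0.08949552 0.09404473] [ 0.64704643 -0.07037707  0.08830014]
```

View pics/s3c.png

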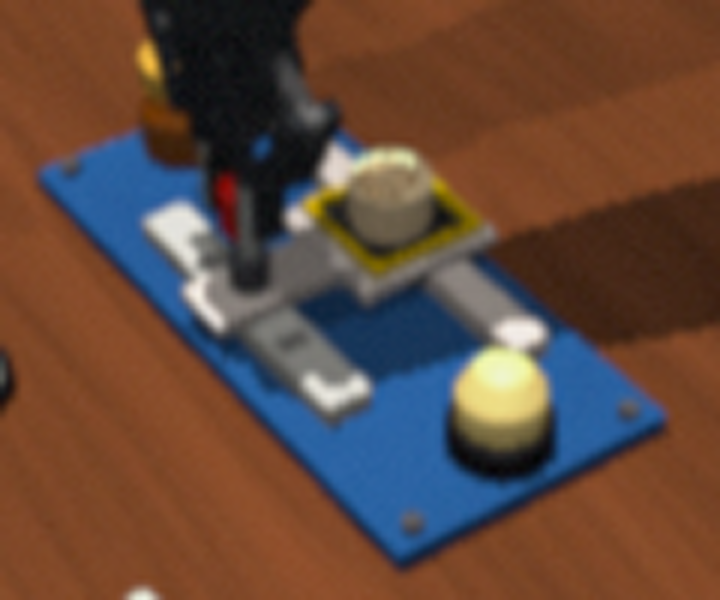

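The knob is up about 11–12 mm, with spring force 7 N. I'll raise it slightly more for clearance and slide towards the lamp.

{"fn": "arm_command", "kwargs": {
  "motion": [
    [0, 0, -0.15, 0, 0, 0, 0],
    [0, 0, 0, 0, 0, 0, 0],
    [0, -0.3, 0, 0, 0, 0, 0],
    [0, -0.4, 0, 0, 0, 0, 0],
    [0, -0.5, 0, 0, 0, 0, 0],
    [0, -0.5, 0, 0, 0, 0, 0],
    [0, -0.5, 0, 0, 0, 0, 0],
    [0, -0.5, 0, 0, 0, 0, 0],
    [0, -0.4, 0, 0, 0, 0, 0],
    [0, -0.3, 0, 0, 0, 0, 0],
    [0, -0.1, 0, 0, 0, 0, 0],
    [0, 0, 0, 0, 0, 0, 0],
    [0, 0, 0, 0, 0, 0, 0],
    [0, 0, 0, 0, 0, 0, 0]
  ]
}}

```text
t: 12.1
ee_pos: [0.6381, -0.0319, 0.2461]
ee_rot: [1.0, 0.02, 0.001, -0.0]
ft_force: [5.4, -0.2, -8.2]
opening: 0.0244
finger_force: 49.4
```

```bash
python3 - <<'E'
from h import *
px,P,o=snap("scene","s4.png")
print(o["t"],o["ee_pos"],o["ft_force"],o["torque"],o["opening"])
def f(P,px,c):
    m=(P[...,2]>.034)&(P[...,2]<.07)&(np.hypot(P[...,0]-c[0],P[...,1]-c[1])<.05)
    b,g,r=[px[...,i].astype(int) for i in range(3)]
    y=m&(r-b>60)&(g-b>40)&(P[...,2]<.046); return P[y].mean(0),y.sum()
print(f(np.load("pics/s3.png.npy"),cv2.imread("pics/s3.png"),(.558,-.07)),f(P,px,(.557,-.035)))
cv2.imwrite("pics/s4c.png",cv2.resize(px[170:270,250:370],(720,600),interpolation=cv2.INTER_CUBIC))
E
```

```text
12.1 [ 0.63813397 -0.03190317  0.24610346] [ 5.44237578 -0.21522744 -8.1944103 ] [ 0.00323303 -1.18132691  0.00454369] 0.024386909261361576
(array([ 0.56190289, -0.06278139,  0.03849497]), np.int64(82)) (array([ 0.56116033, -0.02734532,  0.03877913]), np.int64(82))
```

View pics/s4c.png

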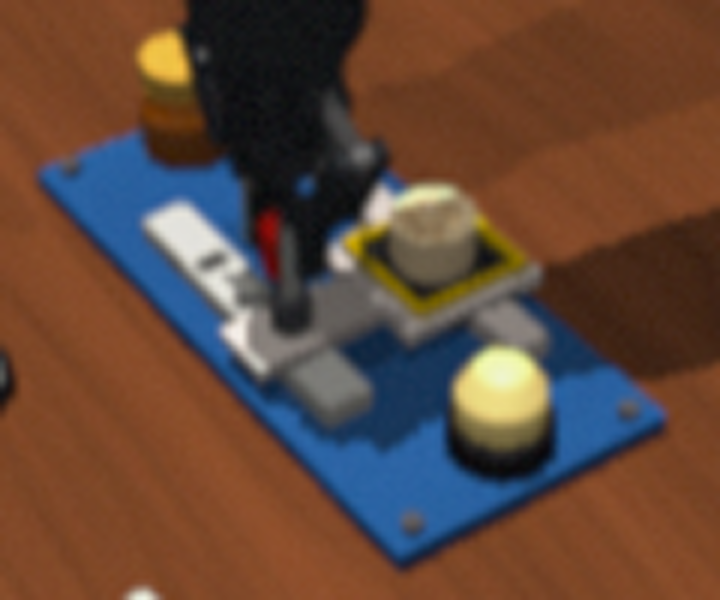

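The carriage slid by 35 mm, and the cast is still upright in the nest. I'll let the pin down.

{"fn": "arm_command", "kwargs": {
  "motion": [
    [0, 0, 0.2, 0, 0, 0, 0],
    [0, 0, 0.3, 0, 0, 0, 0],
    [0, 0, 0.3, 0, 0, 0, 0],
    [0, 0, 0.3, 0, 0, 0, 0],
    [0, 0, 0.2, 0, 0, 0, 0],
    [0, 0, 0.15, 0, 0, 0, 0],
    [0, 0, 0, 0, 0, 0, 0],
    [0, 0, 0, 0, 0, 0, 0],
    [0, 0, 0, 0, 0, 0, 0]
  ]
}}

```text
t: 13.05
ee_pos: [0.6381, -0.0319, 0.2334]
ee_rot: [1.0, 0.02, 0.001, -0.0]
ft_force: [2.1, 0.7, 5.0]
opening: 0.0246
finger_force: 50.4
```

Height is back at the gripped-home value with a hard stop. I'll confirm with a slight press and a small sideways test.

{"fn": "arm_command", "kwargs": {
  "motion": [
    [0, 0, 0.1, 0, 0, 0, 0],
    [0, -0.2, 0, 0, 0, 0, 0],
    [0, -0.1, 0, 0, 0, 0, 0],
    [0, 0, 0, 0, 0, 0, 0],
    [0, 0, 0, 0, 0, 0, 0]
  ]
}}

```text
t: 13.55
ee_pos: [0.6381, -0.0298, 0.2333]
ee_rot: [1.0, 0.02, 0.001, 0.002]
ft_force: [-0.3, -0.9, 9.5]
opening: 0.0243
finger_force: 51.0
```

{"fn": "arm_command", "kwargs": {
  "motion": [
    [0, 0.2, 0, 0, 0, 0, 0],
    [0, 0.1, 0, 0, 0, 0, 0],
    [0, 0, 0, 0, 0, 0, 0],
    [0, 0, 0, 0, 0, 0, 0]
  ]
}}

```text
t: 13.95
ee_pos: [0.6381, -0.0322, 0.2333]
ee_rot: [1.0, 0.02, 0.001, 0.0]
ft_force: [0.4, 1.0, 10.0]
opening: 0.0243
finger_force: 51.0
```

```bash
python3 - <<'E'
from h import *
px,P,o=snap("scene","s5.png")
print(o["t"],o["ee_pos"],o["ft_force"],o["opening"],o["finger_force"])
b,g,r=[px[...,i].astype(int) for i in range(3)]
y=(r-b>60)&(g-b>40)&(P[...,2]<.046)&(P[...,2]>.034)&(np.hypot(P[...,0]-.557,P[...,1]+.035)<.05);print(P[y].mean(0))
hsv=cv2.cvtColor(px,cv2.COLOR_BGR2HSV)
m=((hsv[...,0]<6)|(hsv[...,0]>174))&(hsv[...,1]>180)&(np.hypot(P[...,0]-.637,P[...,1]+.032)<.03)
print(m.sum(),np.percentile(P[m][:,2],[2,50,98]))
cv2.imwrite("pics/s5c.png",cv2.resize(px[170:270,250:370],(720,600),interpolation=cv2.INTER_CUBIC))
E
```

```text
13.95 [ 0.63813311 -0.03215909  0.2332756 ] [0.41811233 1.04229743 9.97282594] 0.024327337475071598 51.02575242519379
[ 0.55977317 -0.02504452  0.03885493]
26 [0.06592667 0.0793104  0.08234498]
```

View pics/s5c.png

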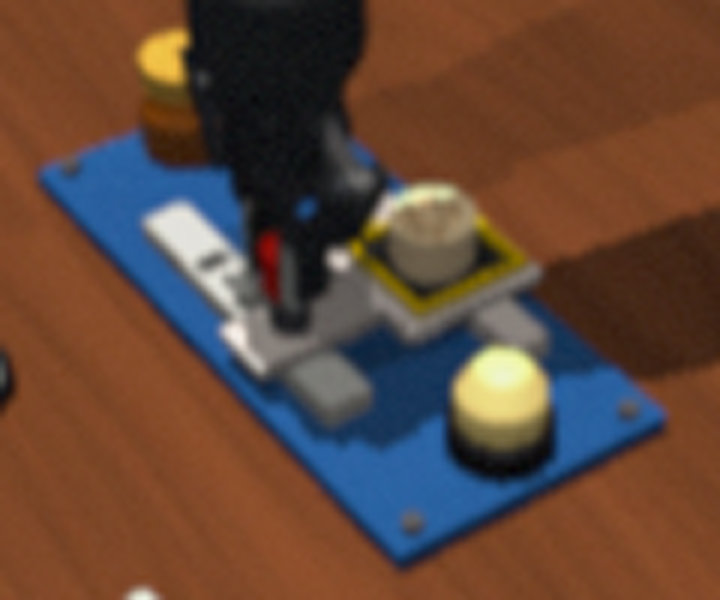

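The knob's top is back at about 81 mm, so the pin is home. A 1 mm press raised the force from 5 to 10 N with no change in height. The cast is seated and the knob is still held.

```bash
python3 -c "
from rig import arm
print(arm.finish_job())"
```

```text
the job is handed in; nothing more can be done
None
```

The job is handed in: the cast sits upright in the nest, the carriage is one hole nearer the lamp with the pin home, and the gripper still holds the red knob.

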